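# Fit a divider and peel the top parts tray off its clipped stack

## Task

Take the plywood divider out of its wooden block and slide it fully home in the slot across the middle of the top tray while that tray is still clipped on the stack. Then grip the top tray's upright corner lug and peel the tray off the stack from that corner, the opposite corner staying down until the spring clips have let go. Take it clear to one side of the stack and finish while still holding it level and still in the air by its lug, about 25 cm above the bench in front of the toolbox and cabinets, with the divider still home in it and the objects lying around left alone.

Things in the scene. Friction and masses are not known exactly. Their poses are not given: they have to be found in the camera images.
- stack: Rest of the stack: three nested grey plastic trays, fixed on a 176 x 216 x 12 mm plywood stand screwed to the bench. Origin: centre of the stand's underside on the bench top; x along the trays' short side, y along the long side, z up. Trays are 140 (x) x 180 (y) mm over the rims; the uppermost fixed rim is 99 mm above the bench and carries the top tray.
- stack_clip (a point): Bead of the clip on the stack's +x side, 122 mm above the bench. Such a black sprung tongue, 24 mm wide, stands outside the middle of each of the top tray's four sides, up to 126 mm above the bench, its bead hooked over the rim. It lets go when the rim there has risen about 4 mm and holds with about 5 N: lifting one corner takes about 8 N, pulling straight up about 20 N.
- stack_lug (a point): Lug of the uppermost FIXED tray, not to be gripped: at the corner (-x, -y), opposite the top tray's lug and 20 mm lower; half-way up its fin. The next tray down has its lug under the top tray's, 40 mm lower.
- tray: The top tray: loose, grey plastic, 0.16 kg (varies by a fifth), 140 (x) x 180 (y) mm over the rim, 47 mm deep, nested and clipped on the stack, axes along the stack's. Origin: centre of its underside, 72 mm above the bench at the start; rim top 47 mm higher, underside of the 15 mm high rim band 32 mm higher. The lower 27 mm sit down inside the tray below with about 2 mm play.
- tray_slot (a point): Centre of the top tray's inner floor, 2.5 mm above its underside; axes as tray. Inside 100 x 140 mm here, 119 x 159 mm at the rim 44.5 mm higher; walls slope out by 12 degrees. The slot runs along x through this point: on each long wall two ribs stand 8 mm into the tray, 11 mm apart, at either side of y = 0, flared to 16 mm in their top 9 mm, ending 2 mm below the rim.
- tray_lug (a point): Centre of the top tray's grip lug: an upright fin outside the corner (+x, +y), 8 mm thick, 32 mm wide, standing 30 mm above the rim top on a flat ear at rim level. This point is 16 mm above the rim top, 74.3 mm (x) and 94.3 mm (y) from the tray's centre, axes as tray. The fin's faces look along the line midway between +x and +y; grip it from above across its thickness.
- tray_heel (a point): Underside of the top tray's stacking foot at the opposite corner (-x, -y), 61 and 81 mm from the tray's centre; it rests on the rim below, 99 mm above the bench. The tray pivots here as its lug is raised; tilted 12 degrees, all four clips are free. Axes as tray.
- divider_mid (a point): Centre of the divider: loose plywood panel, 40 g, 8 mm thick (y), 56 mm high (z), 97 mm long (x) at the foot, 115 mm near the top, ends sloping like the tray walls, lower edge bevelled to 5 mm; alike both ways round. It starts upright in the block's kerf, 40 mm of it showing. Home in the tray it stands on the floor: this point 28 mm above tray_slot, its x along the tray's x, top 11.5 mm above the rim.
- rack: Wooden block 130 (x) x 70 (y) x 26 mm, fixed to the bench, with two open saw kerfs along x, 9.6 mm wide and 16 mm deep, at y = +16 mm (holds the divider, whose lower edge is 10 mm above the bench) and y = -16 mm (empty). Origin: centre of its underside on the bench.
- palm_sander: Obstacle: blue palm sander standing on the bench between block and stack, 100 x 184 x 140 mm high, its black cord running to the bench front; it stays where it always stands. Origin: centre of its underside.
- moisture_meter_mid (a point): Bystander: black moisture meter lying on the bench, 125 x 62 x 22 mm, point half-way up at its centre.
- sanding_block_mid (a point): Bystander: cork and beech sanding block, 61 x 115 x 34 mm, point half-way up at its centre.
- block_plane_mid (a point): Bystander: block plane, 45 x 150 x 52 mm, point 20 mm up at its centre.

How it is judged:
By the outcome, as a careful person would: the job done as asked, in the order asked, and still so for the second after the job is handed in, while the arm keeps its last pose, push and grip.
It also fails if it takes over 48 s, if anything falls off the work surface, if the arm or the gripper's body presses on something with over 40 N, if the wrist force passes 120 N, or if a joint passes its speed limit or range.

## Robot

A 6-joint arm with a two-finger parallel gripper is mounted at the origin on a cart in front of the work surface, level with it; the furniture and walls round the work are solid. World frame = base frame: x ahead of the robot, y to its left, z up, the work surface at z = 0. Lengths are in m, angles in degrees, forces in N, time in s.
With the tool pointing down it reaches from about 0.375 to 0.75 m from the base axis. Payload 9 kg.
Tool frame: the origin (TCP) lies at the very end of the fingers, on their centre line; the grasp point (between the pads) lies 19 mm behind it; z points along the fingers, y is the line along which they close (so a half turn about z gives the same grasp; the last joint's range is limited). The gripper opens to 85 mm and grips with 20 to 120 N. Pads are 22 mm wide; open, the fingers measure 114 mm over their backs; the gripper's body (76 mm by 85 mm) begins 54 mm behind the grasp point. The pads swing forward as they close: fully open they stand 13 mm farther back than shut.
Start: joints at [57.37, 5.964, 5.575, 89.605, 0, 77.527], TCP at [0.207, 0.563, 0.231] pointing down, gripper open.
Joint ranges: [-171.21, 171.21], [-48.23, 106.86], [-62.78, 66.21], [-105.2, 120.99], [-86.42, 89.51], [-180, 180]. Speed limits (degrees/s): [127.2, 127.2, 147.25, 180, 180, 180].

## Interface

Orientations are given as [roll, pitch, yaw] about the fixed x, y, z axes, in that order (R = Rz(yaw) Ry(pitch) Rx(roll)).
In Python, from cell import monitor, grab_frame, ticket gives the robot as it stands. The module is installed in compiled form; this text tells all that it offers.
- The arm moves only by the tool step_arm, never from a script. Its arguments are lists of equal length, an entry for each row: "hand": the opening, from 0 (shut) to 1 (fully open); "dp": the shift along the tool's x, y, z in m, a list of three; "yaw": the turn about the tool's z in degrees. A call has 1 to 12 rows; each row shifts and turns the commanded pose from where the row before left it, along the tool's axes as they then stand; what a row does not reach is not made up. A row lasts 1/12 s, in which the tool goes at most 41.7 mm and 7.16 degrees, less where a joint would pass 70% of its speed; a pose out of reach is approached as far as the arm can. A call is refused whole if a number of a shift passes 0.0417 or a number of a turn 7.16, either way. A call with a gripper value outside its range is refused whole. The fingers move at their own pace and stop on an object; the grip force is fixed at half the most. Time passes only in rows, so rows that do not move let the fingers close. It gives the time, the measured TCP pose, the force, the opening and the grip force at its end, in the units of the state.
- monitor.state(): the state, without advancing time (a new reading comes with each control period).
- grab_frame(name): name is "scene" or "top" or "wrist"; returns a dict with "frame" (420x560x3 uint8, red, green, blue), "fx", "fy", "cx", "cy" (pixels), "view" (4x4, takes a point from world to camera coordinates); the wrist camera has in their place "mount" (4x4, takes a point from camera to tool coordinates, whose origin is the TCP and whose axes are the flange's). Camera axes: x right, y down, z forward; pixel columns grow to the right and rows downward; lengths in m; the calibration is good to about 2 mm. The wrist camera is an equidistant fisheye: a pixel r from the principal point sees the ray r / f radians off the axis. A picture is of the moment at which its call begins: read the wrist's pose just before it. There is no depth.
- ticket.sign_off(): hands the job in; it is judged then, once.
The state is a dict: "t": time; "joint_pos": joint angles; "qvel": joint speeds; "tau": joint torques, N m; "eef_pos": TCP position; "tool_rot": TCP orientation; "wrist_force": force on the tool from outside, world axes, zero at the start; "torque": the same for the moment, N m; "finger_gap": finger opening in m; "finger_force": force on a finger pad.
Only numpy, scipy, OpenCV 4.12 (cv2) and the standard library are available. Lean on these libraries where they do the work, as an engineer would, in place of code of your own. Each camera call takes 0.05 s, during which the arm holds its last target. There are 200 camera calls.

## Working session

There is one attempt and no reset: what is moved stays moved. The work goes in short steps, Python scripts to look and compute and a tool call to move; the robot and the scene stay as the last step left them, time stands still between calls to the robot, and variables do not carry over. Pictures are saved under pics/ and viewed, at most 10 in all, crops included, and the job is handed in when it is done.

Besides the shell and the picture viewer there is one more tool, called after "Request:" by a JSON object that holds its "fn" and its "kwargs", one argument or row to a line. step_arm: Moves the arm, as the interface text tells. Its arguments: {"type":"object","properties":{"hand":{"type":"array","items":{"type":"number"}},"dp":{"type":"array","items":{"type":"array","items":{"type":"number"}}},"yaw":{"type":"array","items":{"type":"number"}}},"required":["hand","dp","yaw"]}

```bash
mkdir -p pics; python3 - <<'E'
from cell import monitor, grab_frame
import cv2,pickle,numpy as np
s=monitor.state();print({k:np.round(v,4).tolist() for k,v in s.items()})
F={}
for n in("scene","top","wrist"):
    f=grab_frame(n);F[n]=f
    print(n,{k:np.round(v,3).tolist() for k,v in f.items() if k!='frame'})
pickle.dump((s,F),open('f0.pkl','wb'))
for n in("scene","top"): cv2.imwrite(f'pics/{n}0.png',cv2.resize(F[n]['frame'][:,:,::-1],(800,600),interpolation=cv2.INTER_CUBIC))
E
```

```text
{'t': 0.0, 'joint_pos': [57.3692, 5.9984, 5.5252, 89.605, 0.0, 77.5268], 'qvel': [-0.0007, -0.0126, 0.0025, -0.063, -0.0195, -0.0552], 'tau': [-0.0005, -55.6933, 50.365, 0.0168, -0.0004, -0.0], 'eef_pos': [0.2066, 0.563, 0.2305], 'tool_rot': [-179.9237, -0.0169, 159.8424], 'wrist_force': [0.61, -0.0748, 0.1215], 'torque': [0.0002, -0.0306, -0.0009], 'finger_force': 0.0, 'finger_gap': 0.0851}
scene {'fx': 462.811, 'fy': 462.811, 'cx': 276.879, 'cy': 207.393, 'view': [[0.674, -0.739, -0.014, -0.326], [-0.503, -0.445, -0.741, 0.358], [0.541, 0.506, -0.672, 1.035], [0.0, 0.0, 0.0, 1.0]]}
top {'fx': 458.089, 'fy': 458.089, 'cx': 282.795, 'cy': 209.69, 'view': [[0.027, -1.0, 0.008, 0.017], [-0.983, -0.028, -0.179, 0.519], [0.179, -0.003, -0.984, 1.302], [0.0, 0.0, 0.0, 1.0]]}
wrist {'fx': 325.192, 'fy': 325.192, 'cx': 281.537, 'cy': 206.766, 'mount': [[-0.0, -0.949, -0.315, 0.081], [1.0, -0.0, 0.0, -0.0], [-0.0, -0.315, 0.949, -0.143], [0.0, 0.0, 0.0, 1.0]]}
```

View pics/scene0.png

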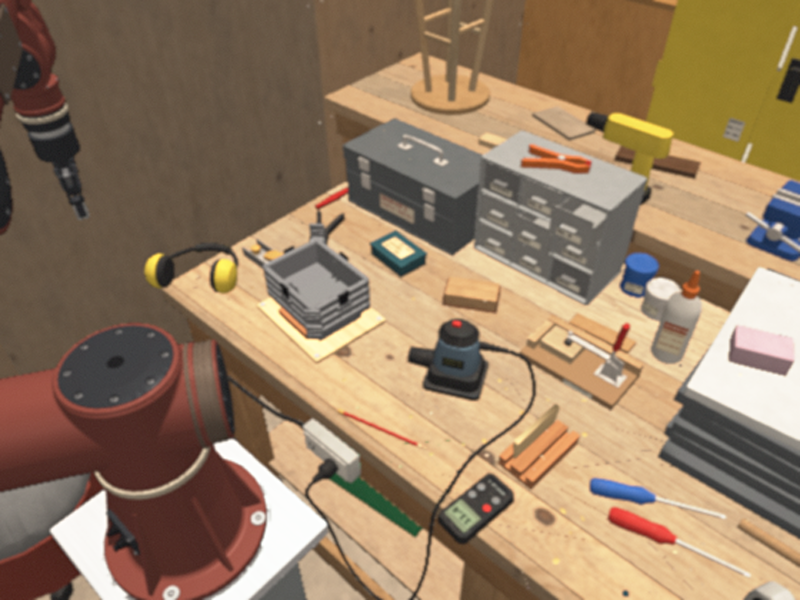

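View pics/top0.png

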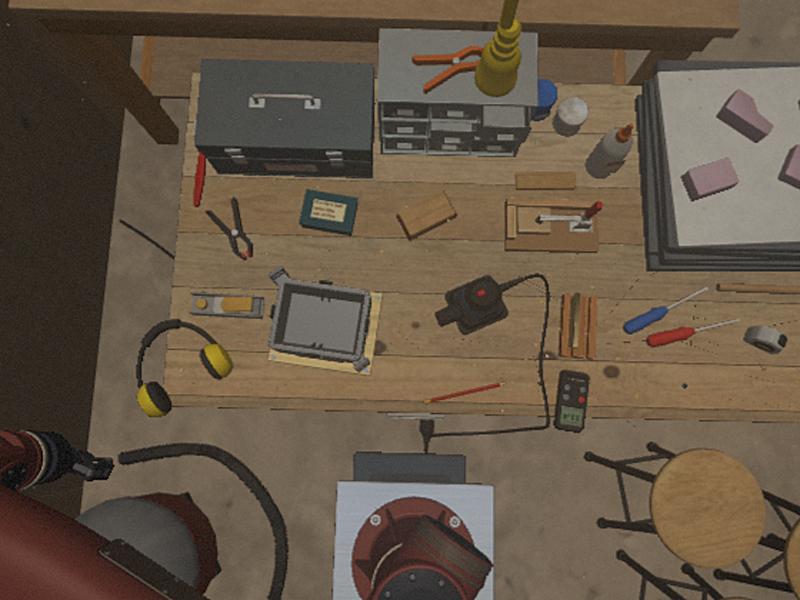

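The images show the stack at about (320,320) in the top view, with the tall lug at its upper-left corner. The block and divider are at about (578,322) and the meter is in front of the block. Next I'll enlarge both.

```bash
python3 - <<'E'
import cv2,pickle,numpy as np
s,F=pickle.load(open('f0.pkl','rb'))
def crop(n,x,y,w,h):
    c=F[n]['frame'][y:y+h,x:x+w,::-1]
    return cv2.resize(c,(400,300),interpolation=cv2.INTER_CUBIC)
m=np.vstack([np.hstack([crop('top',180,182,108,81),crop('top',370,195,76,57)]),
 np.hstack([crop('scene',170,145,144,108),crop('scene',340,280,76,57)])])
cv2.imwrite('pics/mos.png',m)
E
```

```text
(no output)
```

View pics/mos.png

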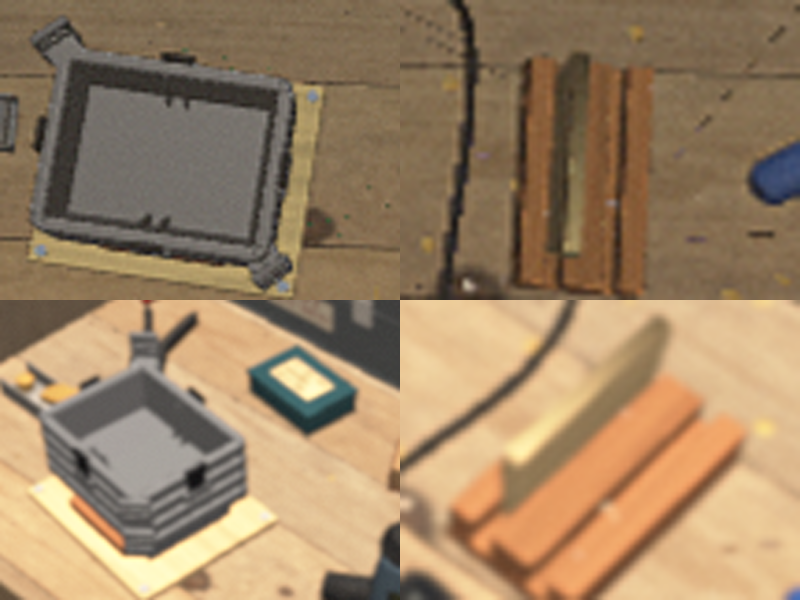

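The tray lug is at mosaic (52,38). Its ribs are at (177,102) and (155,222). The divider is in the block's left kerf. Now I'll fit the poses.

```bash
cat > h.py <<'E'
import numpy as np,pickle
from scipy.optimize import least_squares
def proj(f,P):
    c=np.asarray(P)@f['view'][:3,:3].T+f['view'][:3,3]
    return np.c_[f['fx']*c[:,0]/c[:,2]+f['cx'],f['fy']*c[:,1]/c[:,2]+f['cy']]
def place(p,P):
    c,s=np.cos(p[2]),np.sin(p[2]);P=np.asarray(P,float)
    return np.c_[p[0]+c*P[:,0]-s*P[:,1],p[1]+s*P[:,0]+c*P[:,1],P[:,2]]
def unproj(f,uv,z):
    R,t=f['view'][:3,:3],f['view'][:3,3];o=-R.T@t
    d=R.T@np.array([(uv[0]-f['cx'])/f['fx'],(uv[1]-f['cy'])/f['fy'],1]);return o+d*(z-o[2])/d[2]
E
python3 - <<'E'
from h import *
s,F=pickle.load(open('f0.pkl','rb'))
T=lambda p,k,o:np.array(p,float)*k+np.array(o)+(k-1)/2
# stack
tp=T([[179,56],[40,133],[52,38],[177,104],[155,221],[314,97],[39,250],[283,287]],.27,(180,182))
sp=T([[82,160],[197,175],[40,189],[145,288],[265,215]],.36,(170,145))
def res(q):
    a,b=q[3:]
    A=[[.073,0,.125],[0,.093,.125],[.0743,.0943,.149],[.055,0,.117],[-.055,0,.117],[a,-b,.012],[-a,b,.012],[-a,-b,.012]]
    B=[[-.072,0,.12],[0,-.092,.12],[-a,b,.012],[-a,-b,.012],[a,-b,.012]]
    return np.r_[proj(F['top'],place(q,A))-tp,proj(F['scene'],place(q,B))-sp].ravel()
r=least_squares(res,[.55,.1,0,.08,.1],loss='soft_l1')
print('stack',r.x.round(4),np.degrees(r.x[2]));print(res(r.x).reshape(-1,2).round(1).tolist())
tp2=T([[127,57],[253,66],[243,292],[117,286]],.19,(370,195))
# scene rack: far-right corner (345,125) ; near-left (50,215)?; far end of left part
def res2(q):
    A=[[.065,.035,.026],[.065,-.035,.026],[-.065,-.035,.026],[-.065,.035,.026]]
    return (proj(F['top'],place(q,A))-tp2).ravel()
r2=least_squares(res2,[.5,-.3,0]);q=r2.x
print('rack',q.round(4),np.degrees(q[2]),res2(q).round(1).tolist())
D=place(q,[[.0575,.016,.066],[-.0575,.016,.066]]);print('div',D.mean(0))
print((( proj(F['top'],D)-(370,195))/.19).round(),((proj(F['scene'],D)-(340,280))/.19).round())
for n,p in(('lug',[[.0743,.0943,.135]]),('heel',[[-.061,-.081,.099]])):print(n,place(r.x,p))
pickle.dump((r.x[:3],q),open('fit.pkl','wb'))
E
```

```text
stack [ 0.4628  0.193  -0.1193  0.0779  0.0975] -6.837600028812997
[[0.3, 0.4], [0.1, 0.4], [-0.3, -2.0], [0.1, -5.7], [-0.7, 1.6], [0.0, 0.2], [1.3, 0.3], [0.4, -0.0], [-0.1, -1.2], [-0.2, -1.5], [-0.1, 0.1], [0.0, 0.2], [0.0, 0.5]]
rack [ 0.4782 -0.3329 -0.0569] -3.257987783734613 [0.2, -0.1, -0.5, 0.2, 0.0, 0.4, 0.3, -0.5]
div [ 0.47913675 -0.31688223  0.066     ]
[[177.  57.]
 [170. 264.]] [[257.  13.]
 [101. 161.]]
lug [[0.54777705 0.27779708 0.135     ]]
heel [[0.39256892 0.1198521  0.099     ]]
```

Request:
{"fn": "step_arm", "kwargs": {
  "hand": [1,1,1,1,1,1,1,1,1,1,1,1],
  "dp": [
    [0,0,0],
    [0,0,0],
    [0,0,0],
    [-0.027,-0.029,0],
    [-0.027,-0.029,0],
    [-0.027,-0.029,0],
    [-0.027,-0.029,0],
    [-0.027,-0.029,0],
    [-0.027,-0.029,0],
    [-0.027,-0.029,0],
    [-0.027,-0.029,0],
    [-0.027,-0.029,0]
  ],
  "yaw": [-6.72,-6.72,-6.72,0,0,0,0,0,0,0,0,0]
}}

```text
t: 1.15
eef_pos: [0.4507, 0.3006, 0.2312]
tool_rot: [180.0, 0.0, -180.0]
wrist_force: [0.6, 0.9, 0.2]
finger_gap: 0.0855
finger_force: 0.0
```

Request:
{"fn": "step_arm", "kwargs": {
  "hand": [1,1,1,1,1,1,1,1,1,1,1,1],
  "dp": [
    [0,-0.04,0],
    [0,-0.04,0],
    [0,-0.04,0],
    [0,-0.04,0],
    [0,-0.04,0],
    [0,-0.04,0],
    [0,-0.04,0],
    [0,-0.04,0],
    [0,-0.04,0],
    [0,-0.04,0],
    [0,-0.04,0],
    [0,-0.04,0]
  ],
  "yaw": [0,0,0,0,0,0,0,0,0,0,0,0]
}}

```text
t: 2.15
eef_pos: [0.4493, -0.1797, 0.2312]
tool_rot: [-180.0, 0.0, 180.0]
wrist_force: [1.1, 0.2, -0.6]
finger_gap: 0.0854
finger_force: 0.0
```

Request:
{"fn": "step_arm", "kwargs": {
  "hand": [1,1,1,1,1,1],
  "dp": [
    [-0.0072,-0.0342,0.01],
    [-0.0072,-0.0342,0.01],
    [-0.0072,-0.0342,0.02],
    [-0.0072,-0.0342,0.02],
    [0,0,0],
    [0,0,0]
  ],
  "yaw": [0,0,0,0,3.26,0]
}}

```text
t: 2.65
eef_pos: [0.4775, -0.3151, 0.1686]
tool_rot: [179.8, -0.2, 176.5]
wrist_force: [-0.3, 1.3, 0.2]
finger_gap: 0.0856
finger_force: 0.0
```

```bash
cat >> h.py <<'E'
from scipy.spatial.transform import Rotation as Ro
def wshot(name,box=None):
    from cell import monitor,grab_frame
    import cv2
    s=monitor.state();f=grab_frame('wrist');pickle.dump((s,f),open(name+'.pkl','wb'))
    x,y,w,h=box or (0,0,560,420);k=min(800/w,600/h)
    cv2.imwrite(f'pics/{name}.png',cv2.resize(f['frame'][y:y+h,x:x+w,::-1],None,fx=k,fy=k,interpolation=cv2.INTER_CUBIC))
    print(s['eef_pos'].round(4) if hasattr(s['eef_pos'],'round') else s['eef_pos'],s['tool_rot'],k)
def wcam(name):
    s,f=pickle.load(open(name+'.pkl','rb'));R=Ro.from_euler('xyz',s['tool_rot'],degrees=True).as_matrix()
    M=np.array(f['mount']);return R@M[:3,:3],np.array(s['eef_pos'])+R@M[:3,3],f
def wun(name,uv,z):
    R,o,f=wcam(name);v=np.array([uv[0]-f['cx'],uv[1]-f['cy']]);r=np.hypot(*v);th=r/f['fx']
    d=R@np.r_[v/max(r,1e-9)*np.sin(th),np.cos(th)];return o+d*(z-o[2])/d[2]
def wproj(name,P):
    R,o,f=wcam(name);c=(np.asarray(P)-o)@R;n=np.hypot(c[:,0],c[:,1]);th=np.arctan2(n,c[:,2])
    return np.c_[f['cx']+f['fx']*th*c[:,0]/n,f['cy']+f['fx']*th*c[:,1]/n]
E
python3 -c "
from h import *
wshot('w1')"
```

```text
[ 0.4775 -0.3151  0.1686] [179.81622306  -0.18783283 176.47501181] 1.4285714285714286
```

View pics/w1.png

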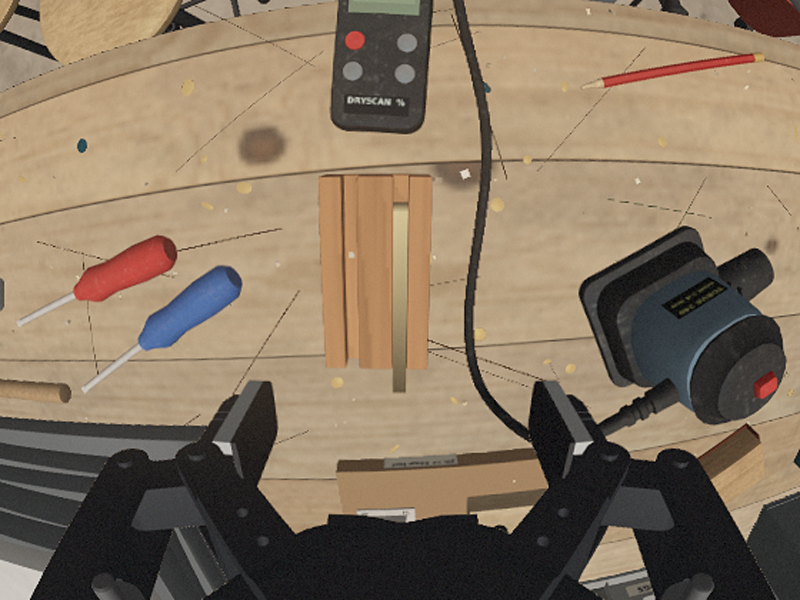

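The wrist view shows the divider's top edge running from (400,204) to (399,391). The block's top corners are at (320,176), (431,176), (427,368) and (328,366).

```bash
python3 - <<'E'
from h import *
k=.7
a=wun('w1',(400*k,204*k),.066);b=wun('w1',(399*k,391*k),.066)
print('div',a,b,(a+b)/2,np.degrees(np.arctan2(*(b-a)[1::-1])),np.linalg.norm(b-a))
c=[wun('w1',(x*k,y*k),.026) for x,y in((320,176),(431,176),(427,368),(328,366))]
m=np.mean(c,0);print('rack',m);print(np.round(c,4).tolist())
print(np.degrees(np.arctan2(*((c[2]+c[3]-c[0]-c[1])[1::-1]))))
E
```

```text
div [ 0.42676668 -0.31298079  0.066     ] [ 0.53855921 -0.32066701  0.066     ] [ 0.48266294 -0.3168239   0.066     ] -3.933145454001684 0.11205645021787809
rack [ 0.47732658 -0.33166808  0.026     ]
[[0.4104, -0.3614, 0.026], [0.4153, -0.2933, 0.026], [0.5445, -0.3018, 0.026], [0.539, -0.3702, 0.026]]
-3.830061226393491
```

Request:
{"fn": "step_arm", "kwargs": {
  "hand": [1,1,1,1,1,1,0,0,0,0,0,0],
  "dp": [
    [-0.005,-0.0014,0.025],
    [0,0,0.035],
    [0,0,0.035],
    [0,0,0.025],
    [0,0,0.0166],
    [0,0,0],
    [0,0,0],
    [0,0,0],
    [0,0,0],
    [0,0,0],
    [0,0,0],
    [0,0,0]
  ],
  "yaw": [0.2,0,0,0,0,0,0,0,0,0,0,0]
}}

```text
t: 3.7
eef_pos: [0.4839, -0.3165, 0.0354]
tool_rot: [-180.0, 0.0, 176.5]
wrist_force: [-0.3, -0.2, -0.8]
finger_gap: 0.0122
finger_force: 0.0
```

Request:
{"fn": "step_arm", "kwargs": {
  "hand": [0,0,0,0,0,0],
  "dp": [
    [0,0,0],
    [0,0,0],
    [0,0,0],
    [0,0,0],
    [0,0,-0.004],
    [0,0,-0.016]
  ],
  "yaw": [0,0,0,0,0,0]
}}

```text
t: 4.2
eef_pos: [0.4822, -0.3158, 0.0524]
tool_rot: [179.9, -0.2, 176.5]
wrist_force: [-0.7, 0.3, -1.9]
finger_gap: 0.007
finger_force: 59.0
```

Request:
{"fn": "step_arm", "kwargs": {
  "hand": [0,0,0,0,0,0,0,0,0,0,0,0],
  "dp": [
    [0,0,-0.03],
    [0,0,-0.04],
    [0,0,-0.04],
    [0,0,-0.04],
    [0,0,-0.03],
    [0.002,0.02,0],
    [0.004,0.039,0],
    [0.004,0.039,0],
    [0.004,0.039,0],
    [0.004,0.039,0],
    [0.004,0.039,0],
    [0.004,0.039,0]
  ],
  "yaw": [0,0,0,0,0,0,0,0,0,0,0,0]
}}

```text
t: 5.2
eef_pos: [0.4721, -0.0592, 0.2346]
tool_rot: [180.0, -0.0, 176.5]
wrist_force: [1.9, 0.3, -0.7]
finger_gap: 0.0072
finger_force: 59.0
```

Request:
{"fn": "step_arm", "kwargs": {
  "hand": [0,0,0,0,0,0,0,0,0,0],
  "dp": [
    [0.004,0.039,0],
    [0.004,0.039,0],
    [0.004,0.039,0],
    [0.004,0.039,0],
    [0.004,0.039,0],
    [0.0035,0.039,0],
    [0.0035,0.02,0],
    [0,0,0],
    [0,0,0],
    [0,0,0]
  ],
  "yaw": [0,0,0,0,0,0,0,3.3,0,0]
}}

```text
t: 6.03
eef_pos: [0.461, 0.1941, 0.2345]
tool_rot: [-180.0, -0.0, 173.4]
wrist_force: [-0.7, -0.7, -0.3]
finger_gap: 0.0072
finger_force: 59.0
```

```bash
python3 -c "
from h import *
wshot('w2')"
```

```text
[0.461  0.1941 0.2345] [-1.79989686e+02 -3.48042893e-02  1.73353064e+02] 1.4285714285714286
```

View pics/w2.png

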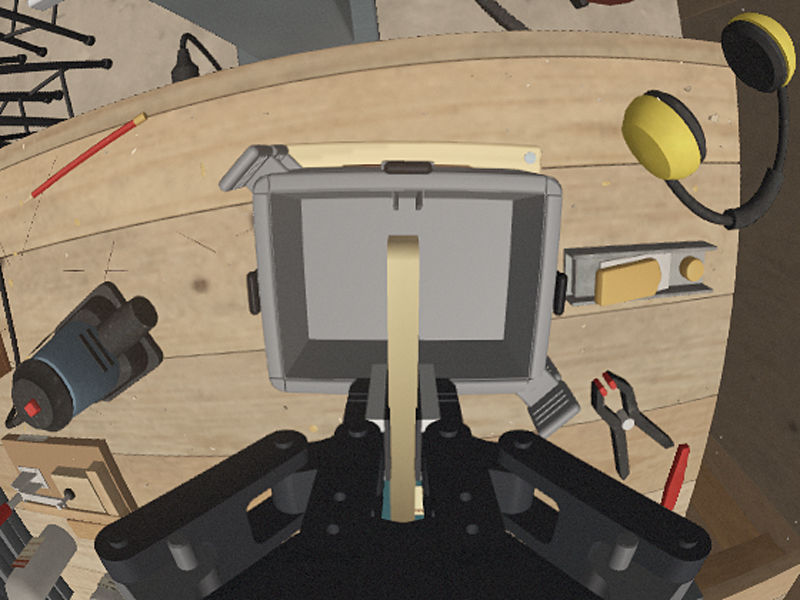

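The wrist view shows the tray below the held divider. The clips are at (408,168), (253,292) and (561,293), the −x rib pair is centred at (408,200), and the tray lug is at (553,405). The divider's near top end is at (403,237).

```bash
python3 - <<'E'
from h import *
k=.7;U=lambda u,v,z:wun('w2',(u*k,v*k),z)
st,_=pickle.load(open('fit.pkl','rb'))
A=[[-.073,0,.126],[0,-.093,.126],[0,.093,.126],[-.057,0,.117],[.0743,.0943,.149]]
px=np.array([[408,168],[253,292],[561,293],[408,198],[558,412]])*k
pts=[[-.070,.05,.119],[-.07,-.05,.119],[.03,.09,.119],[.03,-.09,.119],[.07,.05,.119],[.07,-.05,.119]]
f=lambda q:(wproj('w2',place(q,A))-px).ravel()
r=least_squares(f,st,loss='soft_l1');print('stack',r.x,np.degrees(r.x[2]),f(r.x).round(1).tolist())
print((wproj('w2',place(r.x,pts))/k).round().tolist())
s=pickle.load(open('w2.pkl','rb'))[0]
zt=s['eef_pos'][2]+.0305
# divider top near end left/right edges (387,238),(419,238); divider further (389,500)
print('div near top',U(403,238,zt),'yz dir',U(402.5,345,zt))
print('ribs',U(408,198,.117),U(408,205,.110))
pickle.dump(r.x,open('st.pkl','wb'))
E
```

```text
stack [ 0.46310875  0.19633868 -0.12210747] -6.996242828452866 [-0.1, -2.2, -2.5, 1.1, 1.4, 1.6, -0.4, -3.8, 1.1, 7.1]
[[497.0, 172.0], [318.0, 171.0], [549.0, 337.0], [262.0, 336.0], [483.0, 394.0], [328.0, 393.0]]
div near top [0.40288048 0.20092099 0.26503003] yz dir [0.43149268 0.19746298 0.26503003]
ribs [0.40961778 0.20322982 0.117     ] [0.41446152 0.20276272 0.11      ]
```

Request:
{"fn": "step_arm", "kwargs": {
  "hand": [0,0,0,0,0,0],
  "dp": [
    [-0.0022,0.0028,0.02],
    [0,0,0.03],
    [0,0,0.025],
    [0,0,0.0085],
    [0,0,0],
    [0,0,0]
  ],
  "yaw": [0.35,0,0,0,0,0]
}}

```text
t: 6.58
eef_pos: [0.4639, 0.1961, 0.152]
tool_rot: [180.0, 0.0, 172.9]
wrist_force: [0.7, -1.2, 0.5]
finger_gap: 0.0071
finger_force: 59.0
```

```bash
python3 -c "
from h import *
wshot('w3',(180,60,200,150))"
```

```text
[0.4639 0.1961 0.152 ] [1.79994878e+02 7.05277245e-03 1.72868228e+02] 4.0
```

View pics/w3.png

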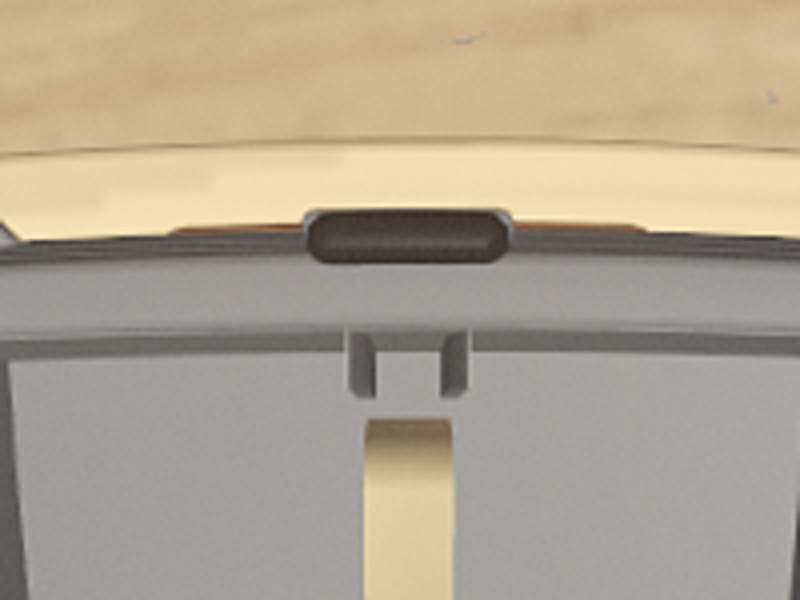

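The divider, at crop u≈409, lines up with the slot at u≈408. I'll check the x centring from the rim edges at crop v≈262 (outer) and v≈330 (inner).

```bash
python3 - <<'E'
from h import *
U=lambda u,v,z:wun('w3',(180+u/4,60+v/4),z)
for n,p in(('outer',U(560,258,.119)),('inner',U(560,331,.119)),('clip',U(407,237,.126)),('divtop',U(409,420,.152+.0305))):print(n,p)
a=np.array([-np.cos(.1221),np.sin(.1221)])
for n,p,o in(('outer',U(560,258,.119),.07),('inner',U(560,331,.119),.0595),('divtop',U(409,420,.1825),.0575)):print(n,p[:2]@a+o*-1, np.array([.4639,.1961])@a)
E
```

```text
outer [0.39774566 0.22514983 0.119     ]
inner [0.40771511 0.22410297 0.119     ]
clip [0.39219516 0.20503937 0.126     ]
divtop [0.40531381 0.2035157  0.1825    ]
outer -0.43736192602682983 -0.4365619279704381
inner -0.4368846543426809 -0.4365619279704381
divtop -0.4350087021561563 -0.4365619279704381
```

Request:
{"fn": "step_arm", "kwargs": {
  "hand": [0,0,0,0,0,0,0,0],
  "dp": [
    [-0.001,0,0.01],
    [0,0,0.008],
    [0,0,0.008],
    [0,0,0.008],
    [0,0,0.006],
    [0,0,0.004],
    [0,0,0.002],
    [0,0,0]
  ],
  "yaw": [0,0,0,0,0,0,0,0]
}}

```text
t: 7.3
eef_pos: [0.4645, 0.1965, 0.1047]
tool_rot: [-180.0, -0.0, 172.9]
wrist_force: [0.3, 0.1, -0.5]
finger_gap: 0.0073
finger_force: 59.0
```

No contact so far. I'll keep lowering slowly.

Request:
{"fn": "step_arm", "kwargs": {
  "hand": [0,0,0,0,0,0],
  "dp": [
    [0,0,0.002],
    [0,0,0.001],
    [0,0,0.001],
    [0,0,0.001],
    [0,0,0],
    [0,0,0]
  ],
  "yaw": [0,0,0,0,0,0]
}}

```text
t: 7.8
eef_pos: [0.4648, 0.1965, 0.1002]
tool_rot: [180.0, 0.0, 172.9]
wrist_force: [0.0, 0.9, -0.3]
finger_gap: 0.0068
finger_force: 59.1
```

Request:
{"fn": "step_arm", "kwargs": {
  "hand": [0,0,0,0,0,0],
  "dp": [
    [0,0,0.001],
    [0,0,0.001],
    [0,0,0.001],
    [0,0,0.001],
    [0,0,0],
    [0,0,0]
  ],
  "yaw": [0,0,0,0,0,0]
}}

```text
t: 8.3
eef_pos: [0.4648, 0.1966, 0.0995]
tool_rot: [180.0, 0.1, 172.9]
wrist_force: [-15.2, -2.6, 29.6]
finger_gap: 0.0069
finger_force: 63.7
```

Request:
{"fn": "step_arm", "kwargs": {
  "hand": [0,0,0,0,0,0,0,0],
  "dp": [
    [0,0,-0.003],
    [0.0015,0,-0.001],
    [0,0,0],
    [0,0,0.002],
    [0,0,0.001],
    [0,0,0.0005],
    [0,0,0],
    [0,0,0]
  ],
  "yaw": [0,0,0,0,0,0,0,0]
}}

```text
t: 8.97
eef_pos: [0.4636, 0.1968, 0.0995]
tool_rot: [180.0, 0.1, 172.9]
wrist_force: [-13.0, -2.4, 28.2]
finger_gap: 0.0071
finger_force: 63.6
```

Request:
{"fn": "step_arm", "kwargs": {
  "hand": [0,0,0.5,0.5,0.5,0.5,0.5,0.5,0.5,0.5],
  "dp": [
    [0,0,-0.002],
    [0,0,0],
    [0,0,0],
    [0,0,0],
    [0,0,0],
    [0,0,0],
    [0,0,-0.02],
    [0,0,-0.03],
    [0,0,-0.03],
    [0,0,-0.02]
  ],
  "yaw": [0,0,0,0,0,0,0,0,0,0]
}}

```text
t: 9.8
eef_pos: [0.4637, 0.1967, 0.2011]
tool_rot: [180.0, 0.1, 172.9]
wrist_force: [1.8, -1.0, 0.9]
finger_gap: 0.0426
finger_force: 0.0
```

```bash
python3 -c "
from h import *
wshot('w4')
"
```

```text
[0.4637 0.1967 0.2011] [1.79968586e+02 9.58430257e-02 1.72889522e+02] 1.4285714285714286
```

View pics/w4.png

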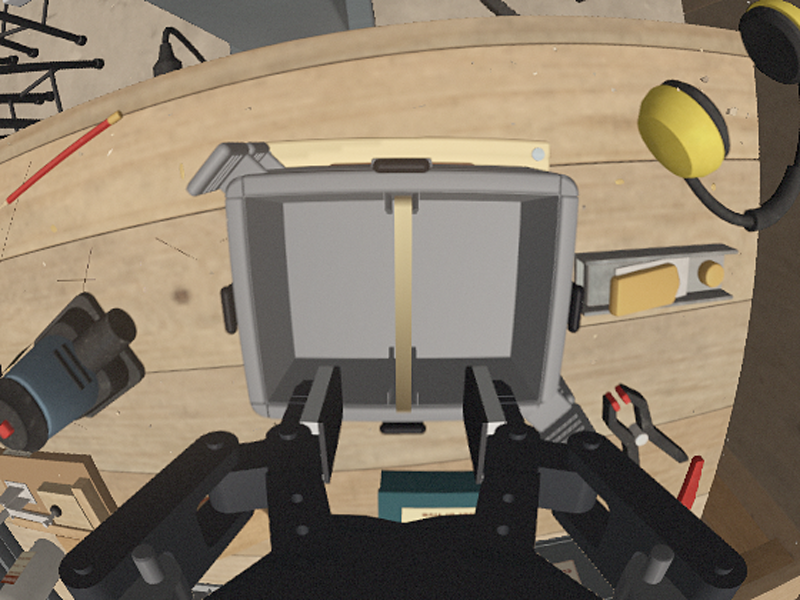

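The divider sits in the slot, with its top running from (403,195) to (403,411). I'll press it with shut fingers to confirm it's home. Its top should be at z≈0.1305.

```bash
python3 - <<'E'
from h import *
k=.7
for z in(.1305,.135,.14):
    a=wun('w4',(403*k,195*k),z);b=wun('w4',(403*k,411*k),z);print(z,np.linalg.norm(b-a),(a+b)/2)
A=[[-.073,0,.126],[.073,0,.126],[0,-.0915,.126],[0,.0915,.126]]
px=np.array([[401,165],[403,428],[228,309],[576,308]])*k
st=pickle.load(open('st.pkl','rb'))
f=lambda q:(wproj('w4',place(q,A))-px).ravel()
r=least_squares(f,st);print(r.x,np.degrees(r.x[2]),f(r.x).round(1))
for n,p in(('lug',[[.0743,.0943,.135]]),('heel',[[-.061,-.081,.099]])):print(n,place(r.x,p))
pickle.dump(r.x,open('st.pkl','wb'))
E
```

```text
0.1305 0.11449817240186956 [0.46247724 0.19717104 0.1305    ]
0.135 0.11208659574519043 [0.4608043  0.19736765 0.135     ]
0.14 0.10940706612665818 [0.45894547 0.19758612 0.14      ]
[ 0.46296709  0.19659916 -0.11976185] -6.861848495863282 [ 0.2 -2.2 -0.3  1.9 -0.1  0.8  0.2  0.4]
lug [[0.54800145 0.28134665 0.135     ]]
heel [[0.39272649 0.12346737 0.099     ]]
```

Request:
{"fn": "step_arm", "kwargs": {
  "hand": [0,0,0,0,0,0,0,0,0,0,0,0],
  "dp": [
    [0,0,0],
    [0,0,0],
    [0,0,0],
    [0,0,0],
    [0,0,0.02],
    [0,0,0.02],
    [0,0,0.02],
    [0,0,0.004],
    [0,0,0.002],
    [0,0,0.001],
    [0,0,0.001],
    [0,0,0]
  ],
  "yaw": [0,0,0,0,0,0,0,0,0,0,0,0]
}}

```text
t: 10.85
eef_pos: [0.4638, 0.1967, 0.1315]
tool_rot: [180.0, 0.1, 172.9]
wrist_force: [-1.2, -0.1, -0.8]
finger_gap: -0.0
finger_force: 0.0
```

Request:
{"fn": "step_arm", "kwargs": {
  "hand": [0,0,0,0],
  "dp": [
    [0,0,0.001],
    [0,0,0.001],
    [0,0,0.001],
    [0,0,0]
  ],
  "yaw": [0,0,0,0]
}}

```text
t: 11.18
eef_pos: [0.464, 0.1971, 0.1304]
tool_rot: [179.9, 0.1, 172.9]
wrist_force: [-5.9, 0.1, 17.1]
finger_gap: -0.0002
finger_force: 8.3
```

The top reads 0.1304 at 17 N, so the divider is fully home. Now to the lug.

Request:
{"fn": "step_arm", "kwargs": {
  "hand": [0,0,0.5,0.5,0.5,0.5,0.5,0.5,0.5,0.5,0.5,0.5],
  "dp": [
    [0,0,-0.02],
    [0,0,-0.04],
    [0,0,-0.03],
    [-0.0183,0.0235,0],
    [-0.0183,0.0235,0],
    [-0.0183,0.0235,0],
    [-0.0183,0.0235,0],
    [0,0,0],
    [0,0,0],
    [0,0,0],
    [0,0,0],
    [0,0,0]
  ],
  "yaw": [0,0,0,0,0,0,0,7,7,7,7,7]
}}

```text
t: 12.18
eef_pos: [0.5477, 0.281, 0.2179]
tool_rot: [180.0, 0.0, 137.6]
wrist_force: [-0.1, 0.5, 0.3]
finger_gap: 0.0426
finger_force: 0.0
```

Request:
{"fn": "step_arm", "kwargs": {
  "hand": [0.5,0.5,0.5,0.5],
  "dp": [
    [0,0,0],
    [0,0,0],
    [0,0,0.02],
    [0,0,0]
  ],
  "yaw": [5,4.8,0,0]
}}

```text
t: 12.52
eef_pos: [0.5467, 0.2807, 0.1951]
tool_rot: [-179.8, -0.1, 128.1]
wrist_force: [-0.7, 0.9, -0.5]
finger_gap: 0.0427
finger_force: 0.0
```

```bash
python3 -c "
from h import *
wshot('w5',(80,60,400,300))
st=pickle.load(open('st.pkl','rb'))
# fin top ends and centre, predicted
d=.016/2**.5
P=[[.0743,.0943,.149],[.0743+d,.0943-d,.149],[.0743-d,.0943+d,.149]]
print((wproj('w5',place(st,P))-[80,60])*2)"
```

```text
[0.5467 0.2807 0.1951] [-1.79849319e+02 -6.70211569e-02  1.28088440e+02] 2.0
[[408.3261591  348.66172117]
 [408.22384905 393.6630128 ]
 [408.41609844 300.83589771]]
```

View pics/w5.png

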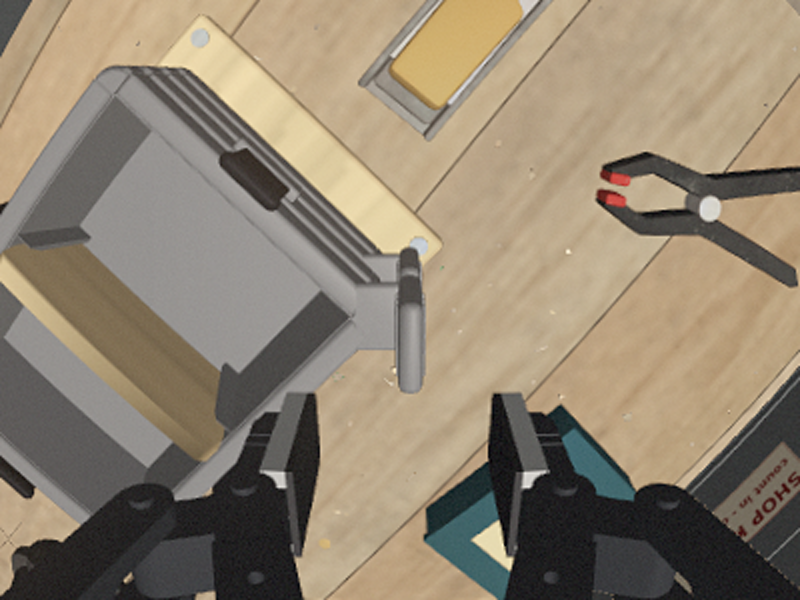

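The fin runs from (411,300) to (411,390), about 1 mm from prediction. I'll descend and grip.

Request:
{"fn": "step_arm", "kwargs": {
  "hand": [0.5,0.5,0.5,0.5,0.5,0,0,0,0,0,0,0],
  "dp": [
    [0.0005,0.0008,0.025],
    [0,0,0.025],
    [0,0,0.015],
    [0,0,0.0035],
    [0,0,0],
    [0,0,0],
    [0,0,0],
    [0,0,0],
    [0,0,0],
    [0,0,0],
    [0,0,0],
    [0,0,0]
  ],
  "yaw": [0,0,0,0,0,0,0,0,0,0,0,0]
}}

```text
t: 13.57
eef_pos: [0.5488, 0.2821, 0.1311]
tool_rot: [179.8, 0.1, 128.1]
wrist_force: [-0.7, 0.0, 6.9]
finger_gap: 0.0062
finger_force: 60.3
```

Request:
{"fn": "step_arm", "kwargs": {
  "hand": [0,0,0,0,0,0],
  "dp": [
    [-0.0001,-0.0006,-0.0029],
    [-0.0001,-0.0006,-0.0029],
    [-0.0001,-0.0006,-0.0029],
    [-0.0001,-0.0006,-0.0029],
    [0,0,0],
    [0,0,0]
  ],
  "yaw": [0,0,0,0,0,0]
}}

```text
t: 14.07
eef_pos: [0.5464, 0.2801, 0.1411]
tool_rot: [180.0, -0.0, 128.1]
wrist_force: [2.1, 1.8, -3.5]
finger_gap: 0.0065
finger_force: 61.9
```

Request:
{"fn": "step_arm", "kwargs": {
  "hand": [0,0,0,0,0,0],
  "dp": [
    [-0.0001,-0.0008,-0.0029],
    [-0.0001,-0.0008,-0.0029],
    [-0.0001,-0.0008,-0.0029],
    [-0.0001,-0.0008,-0.0029],
    [0,0,0],
    [0,0,0]
  ],
  "yaw": [0,0,0,0,0,0]
}}

```text
t: 14.57
eef_pos: [0.5445, 0.2782, 0.1528]
tool_rot: [179.9, -0.0, 128.1]
wrist_force: [4.3, 4.1, -5.1]
finger_gap: 0.0068
finger_force: 69.4
```

```bash
python3 - <<'E'
from cell import grab_frame
import cv2,numpy as np
a=grab_frame('scene')['frame'][115:265,150:350,::-1];b=grab_frame('wrist')['frame'][60:360,80:480,::-1]
m=np.hstack([cv2.resize(a,(400,300),interpolation=2),b]);cv2.imwrite('pics/p1.png',m)
E
```

```text
(no output)
```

View pics/p1.png

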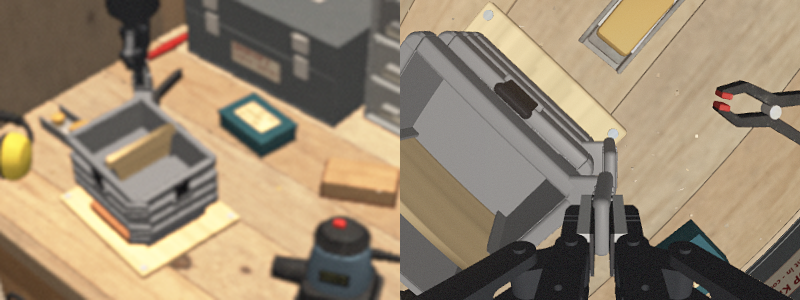

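The right panel shows the lug corner lifting and the far side still down. The divider is still in its slot. I'll continue the arc.

Request:
{"fn": "step_arm", "kwargs": {
  "hand": [0,0,0,0,0,0],
  "dp": [
    [-0.0001,-0.0007,-0.0029],
    [-0.0001,-0.0007,-0.0029],
    [-0.0001,-0.0007,-0.0029],
    [-0.0001,-0.0008,-0.0029],
    [0,0,0],
    [0,0,0]
  ],
  "yaw": [0,0,0,0,0,0]
}}

```text
t: 15.17
eef_pos: [0.5416, 0.2753, 0.1643]
tool_rot: [-180.0, 0.0, 128.1]
wrist_force: [-0.7, -0.1, -2.3]
finger_gap: 0.0065
finger_force: 60.3
```

Request:
{"fn": "step_arm", "kwargs": {
  "hand": [0,0,0,0,0,0],
  "dp": [
    [-0.0001,-0.0009,-0.0028],
    [-0.0001,-0.0009,-0.0028],
    [-0.0001,-0.001,-0.0028],
    [-0.0001,-0.001,-0.0028],
    [0,0,0],
    [0,0,0]
  ],
  "yaw": [0,0,0,0,0,0]
}}

```text
t: 15.67
eef_pos: [0.5392, 0.2729, 0.1755]
tool_rot: [180.0, 0.0, 128.1]
wrist_force: [-0.4, 0.0, -1.8]
finger_gap: 0.0063
finger_force: 60.3
```

The wrist force is now just the tray's weight, so all the clips are free. I'll lift gently, then move aside toward −y, clear of the stack.

Request:
{"fn": "step_arm", "kwargs": {
  "hand": [0,0,0,0,0,0,0,0,0,0,0,0],
  "dp": [
    [0,0,-0.004],
    [0,0,-0.006],
    [0,0,-0.008],
    [0,0,-0.01],
    [0,0,-0.012],
    [0,0,-0.014],
    [0,0,-0.014],
    [0,0,-0.014],
    [0,0,-0.012],
    [0,0,-0.01],
    [0,0,-0.008],
    [0,0,-0.006]
  ],
  "yaw": [0,0,0,0,0,0,0,0,0,0,0,0]
}}

```text
t: 16.67
eef_pos: [0.5394, 0.273, 0.2947]
tool_rot: [179.9, 0.0, 128.1]
wrist_force: [0.3, 1.1, -2.5]
finger_gap: 0.0064
finger_force: 60.3
```

```bash
python3 - <<'E'
from cell import grab_frame,monitor
import cv2,numpy as np
s=monitor.state();print(s['wrist_force'],s['torque'],s['eef_pos'])
a=grab_frame('scene')['frame'][70:280,150:430,::-1];b=grab_frame('wrist')['frame'][:,:,::-1]
m=np.hstack([cv2.resize(a,(400,300),interpolation=2),cv2.resize(b,(400,300),interpolation=3)]);cv2.imwrite('pics/p2.png',m)
E
```

```text
[ 0.27734597  1.11925916 -2.46309446] [ 0.16004116 -0.12361498  0.06195945] [0.53938006 0.27300156 0.29465351]
```

Request:
{"fn": "step_arm", "kwargs": {
  "hand": [0,0,0,0,0,0,0,0,0,0,0,0],
  "dp": [
    [-0.0047,-0.0037,-0.002],
    [-0.0094,-0.0074,-0.003],
    [-0.0142,-0.0111,-0.003],
    [-0.0173,-0.0136,-0.002],
    [-0.0173,-0.0136,-0.002],
    [-0.0173,-0.0136,-0.001],
    [-0.0173,-0.0136,0],
    [-0.0173,-0.0136,0],
    [-0.0173,-0.0136,0],
    [-0.0173,-0.0136,0],
    [-0.0173,-0.0136,0],
    [-0.0173,-0.0136,0]
  ],
  "yaw": [0,0,0,0,0,0,0,0,0,0,0,0]
}}

```text
t: 17.77
eef_pos: [0.5382, 0.037, 0.3058]
tool_rot: [-180.0, -0.0, 128.1]
wrist_force: [0.6, 0.3, -2.4]
finger_gap: 0.0067
finger_force: 60.3
```

Request:
{"fn": "step_arm", "kwargs": {
  "hand": [0,0,0,0,0,0,0,0,0,0,0,0],
  "dp": [
    [-0.0142,-0.0111,0],
    [-0.0142,-0.0111,0],
    [-0.0094,-0.0074,0],
    [-0.0047,-0.0037,0],
    [0,0,0],
    [0,0,0],
    [0,0,0],
    [0,0,0],
    [0,0,0],
    [0,0,0],
    [0,0,0],
    [0,0,0]
  ],
  "yaw": [0,0,0,0,0,0,0,0,0,0,0,0]
}}

```text
t: 18.77
eef_pos: [0.5389, -0.0149, 0.3062]
tool_rot: [180.0, 0.0, 128.1]
wrist_force: [0.4, 0.5, -1.4]
finger_gap: 0.0068
finger_force: 60.3
```

```bash
python3 - <<'E'
from cell import grab_frame,monitor
import cv2,numpy as np
s=monitor.state();print(s['wrist_force'],s['torque'],s['eef_pos'],s['qvel'])
a=grab_frame('scene')['frame'][60:330,120:480,::-1];b=grab_frame('wrist')['frame'][:,:,::-1]
c=grab_frame('top')['frame'][120:330,120:400,::-1]
r=lambda i:cv2.resize(i,(400,300),interpolation=cv2.INTER_CUBIC)
m=np.vstack([np.hstack([r(a),r(b)]),np.hstack([r(c),r(c)*0])]);cv2.imwrite('pics/p3.png',m)
E
```

```text
[ 0.44316247  0.46183938 -1.37867314] [ 0.14606437 -0.13689734 -0.01489234] [ 0.53891815 -0.01485641  0.30621582] [-0.19421194  0.00239706 -0.11309486 -0.03915879  0.08235116 -0.00789618]
```

View pics/p3.png

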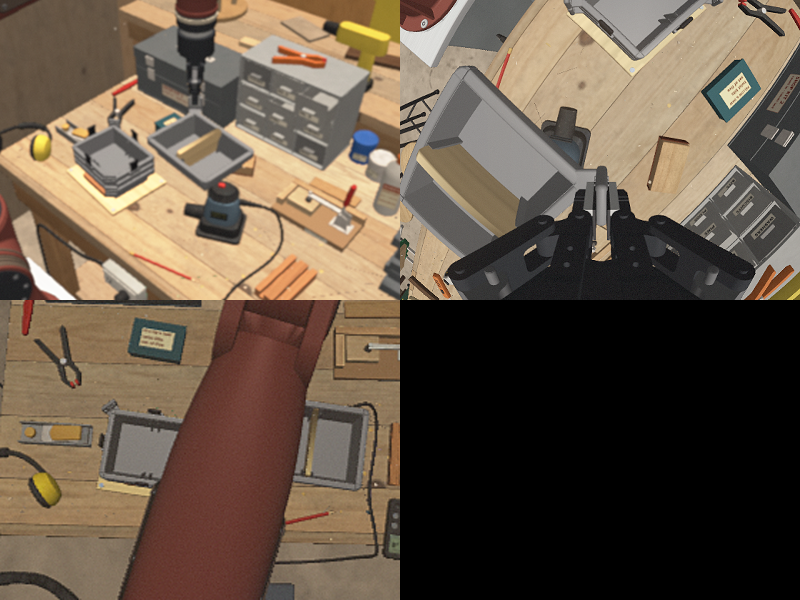

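The tray hangs in the grip clear of the stack with the divider seated. The tray's (−x,+y) corner is at panel (462,67). I'll check that it's level against the rigid-grip prediction.

```bash
python3 - <<'E'
from h import *
from cell import monitor,grab_frame
s=monitor.state();f=grab_frame('wrist');pickle.dump((s,f),open('w6.pkl','wb'))
st=pickle.load(open('st.pkl','rb'));p=np.array(s['eef_pos'])
g=np.array([.5488,.2821,.1311]);L=place(st,[[.0743,.0943,.135]])[0]
P=place(st,[[-.066,.086,.119],[.06,.0,.1305-0.0],[-.0575,0,.1305],[.0575,0,.1305]])
for tilt in(-4,-2,0,2,4):   # + : heel side down
    a=np.array([.787,.617,0]);ax=np.cross([0,0,1],a)   # rotation axis
    R=Ro.from_rotvec(np.radians(-tilt)*ax).as_matrix()
    Q=(P-L)@R.T+L-g+p
    print(tilt,(wproj('w6',Q)*400/560).round(0).tolist(),'heel dz',((place(st,[[-.061,-.081,.099]])-L)@R.T)[0][2]+.036)
E
```

```text
-4 [[52.0, 67.0], [110.0, 250.0], [5.0, 160.0], [107.0, 248.0]] heel dz 0.015407120704086008
-2 [[56.0, 67.0], [111.0, 248.0], [9.0, 158.0], [108.0, 246.0]] heel dz 0.0076863114176903315
0 [[59.0, 67.0], [112.0, 246.0], [13.0, 155.0], [110.0, 244.0]] heel dz -6.938893903907228e-18
2 [[62.0, 66.0], [113.0, 244.0], [17.0, 153.0], [111.0, 242.0]] heel dz -0.0076424484194171916
4 [[65.0, 66.0], [114.0, 242.0], [22.0, 151.0], [112.0, 240.0]] heel dz -0.015231722154399462
```

```bash
python3 -c "
from cell import ticket
print(ticket.sign_off())"
```

```text
the job is handed in; nothing more can be done
None
```

The job is handed in, at about 19 s of the 48 s allowed: the divider is home in the top tray, and the tray was peeled off from its lug corner. The arm holds it by the lug about 25 cm above the bench, level to about 2° by the wrist camera and clear to the right of the stack. No other objects were touched.

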